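# Shut the valve cabinet and crack the flow screw open

## Robot

A 6-joint arm with a two-finger parallel gripper is mounted at the origin on the work surface. World frame = base frame: x ahead of the robot, y to its left, z up, the work surface at z = 0. Lengths are in mm, angles in rad, forces in N, time in s.
With the tool pointing down it reaches from about 350 to 775 mm from the base axis. Payload 7.3 kg.
Tool frame: the origin (TCP) lies on the centre line of the jaws, within the pads' length; the fingertips stand 22 mm ahead of it and the grasp point (between the pads) lies 3 mm ahead of it; z points along the fingers, y is the direction in which the jaws open and shut (so a half turn about z gives the same grasp; the last joint's range is limited). The gripper opens to 92 mm and grips with 3 to 60 N. Pads are 19 mm wide; open, the fingers measure 130 mm over their backs; the gripper's body (75 mm by 190 mm) begins 47 mm behind the grasp point.
Start: joints at [-1.289, 0.342, 1.524, -0, 1.275, -0.146], TCP at [217.83, -477.695, 248.741] pointing down, gripper open.
Joint ranges: [-2.53, 2.53], [-0.77, 2.02], [0.04, 2.7], [-1, 4.14], [0.28, 2.66], [-3.11, 3.11]. Speed limits (rad/s): [2.57, 2.57, 3.14, 3.14, 3.14, 3.14].

## Interface

Orientations are given as [roll, pitch, yaw] about the fixed x, y, z axes, in that order (R = Rz(yaw) Ry(pitch) Rx(roll)).
In Python, from plant import bot gives the robot as it stands.
- The arm moves only by the tool play_rows, never from a script. Its argument "moves" is one flat list of numbers, 5 for each row, row after row: the closure in counts, from 0 (fully open) to 255 (shut), then the shift along the tool's x, y, z in mm, then the turn about the tool's z in degrees. A call has 1 to 8 rows; each row is the pose to reach, as a shift and turn from the pose commanded when the call began, along the tool's axes at that moment; what a row does not reach only later rows make up. A row lasts 1/12 s, in which the tool goes at most 41.7 mm and 7.16 degrees, less where a joint would pass 70% of its speed; a pose out of reach is approached as far as the arm can. A call with a gripper value outside its range is refused whole. The fingers move at their own pace and stop on an object; the grip force is fixed at half the most. Time passes only in rows, so rows that repeat a pose let the fingers close. It gives the time, the measured TCP pose, the force and the opening at its end, in the units of the state.
- bot.get_obs(): the state, without advancing time (a new reading comes with each control period).
- bot.capture(name): name is "side" or "top"; returns a dict with "color" (384x512x3 uint8, red, green, blue), "fx", "fy", "cx", "cy" (pixels), "world_to_cam" (4x4, takes a point from world to camera coordinates). Camera axes: x right, y down, z forward; pixel columns grow to the right and rows downward; lengths in mm; the calibration is good to about 2 mm. A picture is of the moment at which its call begins. There is no depth.
- bot.close_job(): hands the job in, once; it reports no verdict.
The state is a dict: "time": time; "joint_positions": joint angles; "dq": joint speeds; "tau": joint torques, N m; "tool_pos": TCP position; "tcp_rot": TCP orientation; "contact_force": force on the tool from outside, world axes, zero at the start; "moment": the same for the moment, N m; "grip_width": finger opening in mm.
Only numpy, scipy, OpenCV 4.12 (cv2) and the standard library are available. Lean on these libraries where they do the work, as an engineer would, in place of code of your own. Each camera call takes 0.05 s, during which the arm holds its last target.

## Task

Get the balloon-filling station ready: push the valve cabinet's side door shut until it seats on its catch, then turn the wing thumbscrew on the roof clockwise until it seats, and back it off a quarter turn (90 degrees). Finish while still gripping the thumbscrew, holding it steady at that quarter turn; leave the mug, the tape roll and the phone where they are.

Things in the scene. Friction and masses are not known exactly. Their poses are not given: they have to be found in the camera images.
- cabinet: Grey sheet-steel valve cabinet fixed to the desk, 170 mm (its x) by 150 mm (its y) by 160 mm high. Origin at the centre of its underside, on the desk; its z is up. The door is on its -y side, the thumbscrew stands in the centre of its roof. A fixed steel nozzle, 24 mm wide and 26 mm high, stands on the roof at x 62, y 55 mm.
- door (a joint): Angle of the upright side door, rad: 0 fully shut, growing as it opens (seen from above, opening turns it clockwise about its hinge). Starts 0.5 to 1.0 open. It moves lightly and stays where it is left; over about the last 0.1 rad a tongue on it rides over a sprung roller (about 7 N at the push point); once past the roller's crest, at about 0.04 rad, the catch draws it fully shut and keeps it there.
- door_push (a point): Point on the door's outer face, 110 mm from the hinge (the door is 152 mm wide, 142 mm high and 10 mm thick) and 20 mm below the door's top edge, 135 mm above the desk. Its x runs along the door from the hinge to the free edge, its y points through the door towards its inner face (the way to push), z up. The outer face is flat but for a 14 mm pull knob, 16 mm proud, 135 mm from the hinge and 39 mm above the desk.
- door_hinge (a point): Point on the door's vertical hinge axis, 135 mm above the desk, at the end of the cabinet's -y side that has the lower x. It lies in the plane of the door's inner face. Its axes are those of door_push.
- screw (a joint): Angle of the thumbscrew, rad: 0 seated (a hard stop), growing as it is backed off (counterclockwise from above); a quarter turn off the seat is 1.571. Starts 0.6 to 1.35 off the seat. It stays where it is left; turning takes about 0.06 N m. It does not rise or sink as it turns.
- screw_grip (a point): On the thumbscrew's vertical axis, at the height to grip, 195 mm above the desk. The steel wing is a flat upright tab 44 mm long (its x), 11 mm thick (its y) and 32 mm high, its top 11 mm above this point, and 35 mm of free height lies between this point and the cabinet's roof; a round collar 22 mm wide and a boss 28 mm wide, both under the wing, reach 14 mm above the roof. Its x turns with the wing: at the seat it lies along the cabinet's x.
- mug: White mug, 80 mm wide, 95 mm high with a handle, on the desk at the cabinet's +y side; origin at the centre of its underside. Leave alone.
- tape: Clear roll of tape lying flat, 90 mm wide, 24 mm high, on the desk beyond the cabinet's far left corner; origin at the centre of its underside. Leave alone.
- phone: Black phone lying flat, 150 by 72 by 8 mm, on the desk beyond the cabinet's +x side; origin at the centre of its underside. Leave alone.
Mind the look-alikes: they are no part of the job. What is meant by the cabinet is not green or purple, and is the larger of those in its own colour.

How it is judged (in metres and radians):
On the way, in this order (a step that is already met when the one before it is completed fails the run):
1. the door is shut and seated on its catch (value of joint door below 0.02 rad), for 0.2 s.
2. the thumbscrew is turned clockwise onto its seat (value of joint screw below 0.06 rad), for 0.1 s.
At the end, for the whole second after the job is handed in: Door within 0.02 rad of fully shut, on its catch; thumbscrew, having been seated, still at 1.37 to 1.77 rad (quarter turn, give or take 11 degrees) off its seat, gripped by the fingers (over 2 N, within 30 mm of its grip point); mug, tape and phone within 20 mm of their start (value of joint door below 0.02 rad and value of joint screw between 1.37 and 1.77 rad and velocity of joint screw between -0.1 and 0.1 rad/s and contact force between the fingers and screw above 2 N and distance between the grasp point and screw_grip below 0.03 m and distance of each of mug, tape, phone from where it was at the start of the episode below 0.02 m); the arm keeps its last pose, push and grip.
It fails at once if the mug, the tape roll or the phone is moved more than 20 mm (distance of any of mug, tape, phone from where it was at the start of the episode above 0.02 m).
It also fails if it takes over 51 s, if anything falls off the work surface, if the arm or the gripper's body presses on something with over 40 N, if the wrist force passes 120 N, or if a joint passes its speed limit or range.

## Working session

There is one attempt and no reset: what is moved stays moved. The work goes in short steps, Python scripts to look and compute and a tool call to move; the robot and the scene stay as the last step left them, time stands still between calls to the robot, and variables do not carry over. Pictures are saved under pics/ and viewed, and the job is handed in when it is done.

Besides the shell and the picture viewer there is one more tool, called after "Emit:" in YAML: its name, and indented under it one key for each argument. play_rows: Moves the arm, as the interface text tells. Its arguments: {"type":"object","properties":{"moves":{"type":"array","items":{"type":"number"}}},"required":["moves"]}

```bash
mkdir -p pics; python3 - <<'E'
from plant import bot
import cv2,json,numpy as np
print(bot.get_obs())
for n in("side","top"):
    c=bot.capture(n); cv2.imwrite(f"pics/{n}0.png",c["color"][:,:,::-1])
    np.savez(f"{n}0.npz",**c)
    print(n,c["fx"],c["fy"],c["cx"],c["cy"],np.round(c["world_to_cam"],4).tolist())
E
```

```text
{'time': 0.0, 'joint_positions': array([-1.28897697e+00,  3.42716783e-01,  1.52504490e+00, -2.36868008e-05,
        1.27542003e+00, -1.45987029e-01]), 'dq': array([ 9.81761730e-05,  5.47776709e-04, -5.83127364e-04, -1.24838108e-03,
       -2.21377152e-03,  1.21168750e-03]), 'tau': array([ 1.34039827e-03, -4.31235552e+01, -2.44218367e+01,  7.18832994e-02,
        5.57386153e-02, -1.29070804e-04]), 'tool_pos': array([ 217.71942919, -477.29441252,  248.03830473]), 'tcp_rot': array([-3.14001721e+00, -2.08749238e-04,  4.27813133e-01]), 'contact_force': array([-0.19415536, -0.09606534, -0.46131286]), 'moment': array([ 0.06055844, -0.02323954,  0.04067349]), 'grip_width': 92.06428678758178}
side 354.69402856526136 354.69402856526136 254.35316505267897 199.1373827834288 [[-0.9998, 0.0111, -0.015, 510.0886], [0.0183, 0.7364, -0.6763, 87.128], [0.0036, -0.6765, -0.7365, 1076.4159], [0.0, 0.0, 0.0, 1.0]]
top 355.18176323077796 355.18176323077796 252.1818467268509 191.46992705814375 [[-0.0049, -1.0, 0.0063, -6.7902], [-0.9965, 0.0043, -0.0841, 531.738], [0.084, -0.0067, -0.9964, 1109.2859], [0.0, 0.0, 0.0, 1.0]]
```

View pics/side0.png

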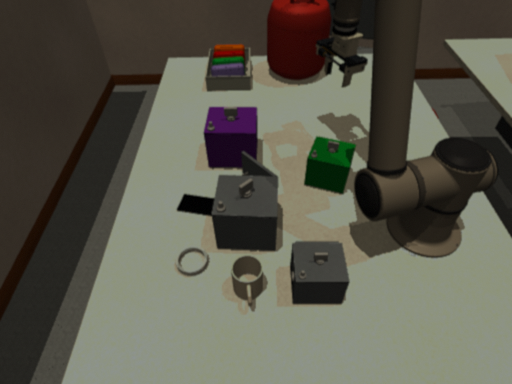

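View pics/top0.png

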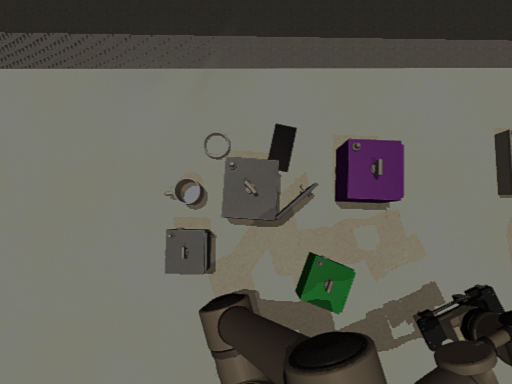

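The large grey cabinet is at top (252,188) with its door open to the lower right, hinge at about (278,218) and free edge at about (316,185). The small grey, green and purple boxes are look-alikes. I'll enlarge for measuring.

```bash
cat > h.py <<'E'
import numpy as np,cv2
def load(n): return dict(np.load(n,allow_pickle=True))
def ray(c,u,v,z):
    W=c["world_to_cam"];R=W[:3,:3];t=W[:3,3]
    o=-R.T@t; d=R.T@np.array([(u-c["cx"])/c["fx"],(v-c["cy"])/c["fy"],1])
    return o+d*(z-o[2])/d[2]
def proj(c,p):
    q=c["world_to_cam"]@np.r_[p,1]; return np.array([c["fx"]*q[0]/q[2]+c["cx"],c["fy"]*q[1]/q[2]+c["cy"]])
def crop(c,x0,y0,w,h,s,name,gain=1.6):
    i=c["color"][y0:y0+h,x0:x0+w,::-1]; i=cv2.resize(i,None,fx=s,fy=s,interpolation=cv2.INTER_CUBIC)
    i=cv2.convertScaleAbs(i,alpha=gain); 
    for k in range(0,w,10):
        cv2.putText(i,str(x0+k),(k*s,8),0,.3,(0,255,255)); cv2.line(i,(k*s,10),(k*s,14),(0,255,255))
    for k in range(0,h,10): cv2.putText(i,str(y0+k),(0,k*s+4),0,.3,(0,255,255))
    cv2.imwrite(name,i)
E
python3 - <<'E'
from h import *
crop(load("top0.npz"),210,140,120,90,6,"pics/t1.png",2)
crop(load("side0.npz"),205,145,85,110,5,"pics/s1.png",2.5)
E
```

```text
(no output)
```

View pics/t1.png

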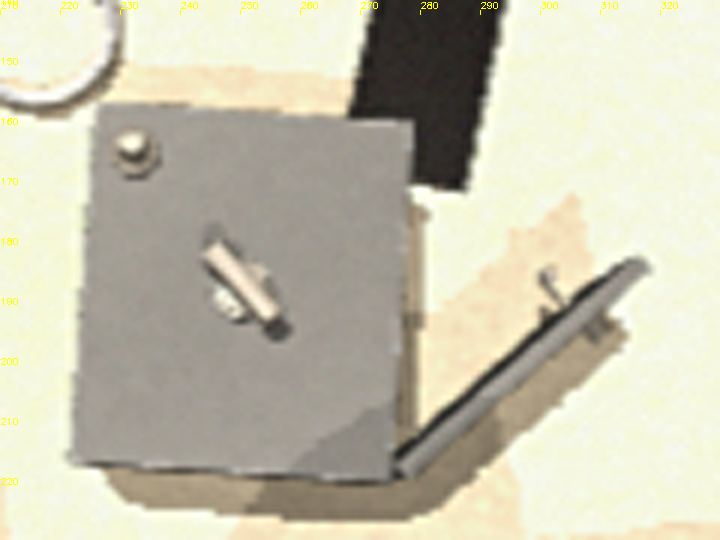

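View pics/s1.png

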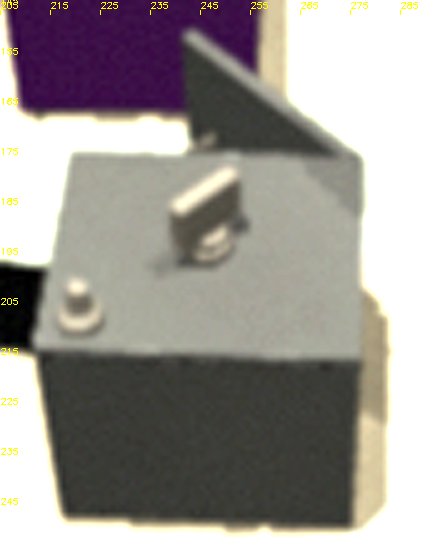

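```bash
python3 - <<'E'
from h import *
t=load("top0.npz");s=load("side0.npz")
g=lambda c,f,z:[np.round(ray(c,*p,z)[:2],1) for p in f]
T=[(210+x/6,140+y/6) for x,y in[(98,103),(413,121),(395,481),(70,463)]]
S=[(205+x/5,145+y/5) for x,y in[(36,348),(72,155),(361,157),(360,358)]]
a=g(t,T,160);b=g(s,S,160)
print("top TL(+x+y),TR(+x-y),BR(-x-y),BL",a,np.mean(a,0)); print("side",b,np.mean(b,0))
for q in(a,b[0:1]+b[1:]): print([np.linalg.norm(q[i]-q[(i+1)%4]) for i in range(4)])
for q in (a,b):
    d1=(q[0]+q[1]-q[2]-q[3]); print("yaw x", np.arctan2(d1[1],d1[0]))
    d2=(q[0]+q[3]-q[1]-q[2]); print("yaw y", np.arctan2(-d2[0],d2[1]))
print("wing",g(t,[(245,180.8),(256,193)],206), g(s,[(205+172/5,145+205/5),(205+238/5,145+165/5)],206))
print("door outer free, inner free, hinge in/out",g(t,[(210+652/6,140+268/6),(210+632/6,140+257/6),(210+396/6,140+458/6),(210+408/6,140+480/6)],155))
print("door side free tip",g(s,[(205+190/5,145+30/5),(205+185/5,145+38/5)],155))
print("phone",g(t,[(210+345/6,140+115/6),(210+465/6,140+190/6),(295,126)],8))
E
```

```text
top TL(+x+y),TR(+x-y),BR(-x-y),BL [array([617.5,  64.1]), array([608.4, -83.9]), array([439.8, -73.7]), array([448.8,  76.8])] [528.625  -4.175]
side [array([617.3,  67.4]), array([606.7, -76.2]), array([442.1, -70.1]), array([450.7,  78.1])] [ 5.292e+02 -2.000e-01]
[np.float64(148.27949959451576), np.float64(168.90825912311092), np.float64(150.76886283314602), np.float64(169.17736255184968)]
[np.float64(143.99069414375361), np.float64(164.7129928087035), np.float64(148.4493179506056), np.float64(166.94325383195329)]
yaw x -0.06778805928276932
yaw y -0.060562363577297315
yaw x -0.050681200077455066
yaw y -0.06570378111497999
wing [array([544.9,  11. ]), array([512.1, -18.2])] [array([546.,  11.]), array([511.5, -17.8])]
door outer free, inner free, hinge in/out [array([ 539. , -195.9]), array([ 544.2, -186.6]), array([450.5, -74.6]), array([440.2, -80.1])]
door side free tip [array([ 540.7, -190.9]), array([ 543.7, -183.4])]
phone [array([638.1, -59.7]), array([ 596.9, -124.2]), array([ 747.8, -150.9])]
```

```bash
cat >> h.py <<'E'
def rel(cur,tgt):
    x,y,z,w=cur; dx,dy,dz=np.array(tgt[:3])-cur[:3]; c,s=np.cos(w),np.sin(w)
    return np.round([c*dx+s*dy, s*dx-c*dy, -dz, -np.degrees(tgt[3]-w)],1)
HY=-0.063; H=np.array([442.5,-72.5])
def push(th,gap=0,z=145):
    a=HY-th;u=np.array([np.cos(a),np.sin(a)]);n=np.array([-u[1],u[0]])
    p=H+110*u-(19.5+gap)*n
    return [*p,z,a+np.pi/2]
E
python3 - <<'E'
from h import *
from plant import bot
t=load("top0.npz")
for px in[(327,283),(345,170)]: print(ray(t,*px,120))
cur=[217.8,-477.7,248.7,.428]
for tg in (push(.775,40,248.7),push(.775,40)): print(np.round(tg,2),rel(cur,tg))
E
```

```text
[ 260.5504056  -220.71779863  120.        ]
[ 585.42389996 -280.88322906  120.        ]
[ 471.86 -194.07  248.7     0.73] [ 348.9 -152.6   -0.   -17.5]
[ 471.86 -194.07  145.      0.73] [ 348.9 -152.6  103.7  -17.5]
```

Emit:
play_rows:
  moves: [255,40,-17,0,-5,255,80,-35,0,-10,255,115,-50,0,-17.5,255,150,-65,0,-17.5,255,185,-80,0,-17.5,255,220,-96,0,-17.5,255,255,-111,0,-17.5,255,290,-126,0,-17.5]

```text
time: 0.77
tool_pos: [430.2, -241.0, 248.5]
tcp_rot: [-3.141, 0.0, 0.733]
contact_force: [1.3, -1.0, -0.7]
grip_width: 43.2
```

```bash
python3 - <<'E'
from h import *
from plant import bot
o=bot.get_obs();print(o["tool_pos"],o["tcp_rot"],o["grip_width"],o["contact_force"])
cur=[*o["tool_pos"],o["tcp_rot"][2]]
print(rel(cur,push(.775,40)))
E
```

```text
[ 430.20325901 -240.95443592  248.51830294] [-3.14112507e+00  1.61574391e-04  7.33168751e-01] 43.23736055255417 [ 1.25247567 -1.0442853  -0.66424406]
[ 62.3  -7.  103.5   0. ]
```

Emit:
play_rows:
  moves: [255,30,-3,0,0,255,62,-7,0,0,255,62,-7,35,0,255,62,-7,70,0,255,62,-7,104,0,255,62,-7,104,0,255,62,-7,104,0]

```text
time: 1.35
tool_pos: [470.0, -195.5, 143.8]
tcp_rot: [-3.138, 0.001, 0.733]
contact_force: [0.5, -0.3, 1.2]
grip_width: 0.7
```

```bash
python3 - <<'E'
from h import *
from plant import bot
o=bot.get_obs();print(o["tool_pos"],o["tcp_rot"],o["grip_width"],o["contact_force"])
cur=[*o["tool_pos"],o["tcp_rot"][2]]
for th,g in[(.775,40),(.775,15),(.775,2),(.7,0),(.6,0),(.5,0),(.4,0),(.3,0),(.2,0)]: print(th,g,rel(cur,push(th,g)))
for n in("side","top"):
    c=bot.capture(n); np.savez(f"{n}1.npz",**c); cv2.imwrite(f"pics/{n}1.png",c["color"][:,:,::-1])
crop(load("top1.npz"),210,140,120,100,6,"pics/t2.png",2)
crop(load("side1.npz"),205,90,120,110,5,"pics/s2.png",2)
E
```

```text
[ 470.00531719 -195.52910214  143.7936141 ] [-3.13761339e+00  1.27299788e-03  7.33358699e-01] 0.6958093735956982 [ 0.50625473 -0.26652488  1.20125474]
0.775 40 [ 2.4  0.2 -1.2  0. ]
0.775 15 [27.4  0.2 -1.2  0. ]
0.775 2 [40.4  0.2 -1.2  0. ]
0.7 0 [50.7  1.3 -1.2 -4.3]
0.6 0 [ 61.8   1.9  -1.2 -10. ]
0.5 0 [ 73.    1.4  -1.2 -15.7]
0.4 0 [ 84.   -0.3  -1.2 -21.5]
0.3 0 [ 94.8  -3.1  -1.2 -27.2]
0.2 0 [105.3  -6.9  -1.2 -32.9]
```

View pics/t2.png

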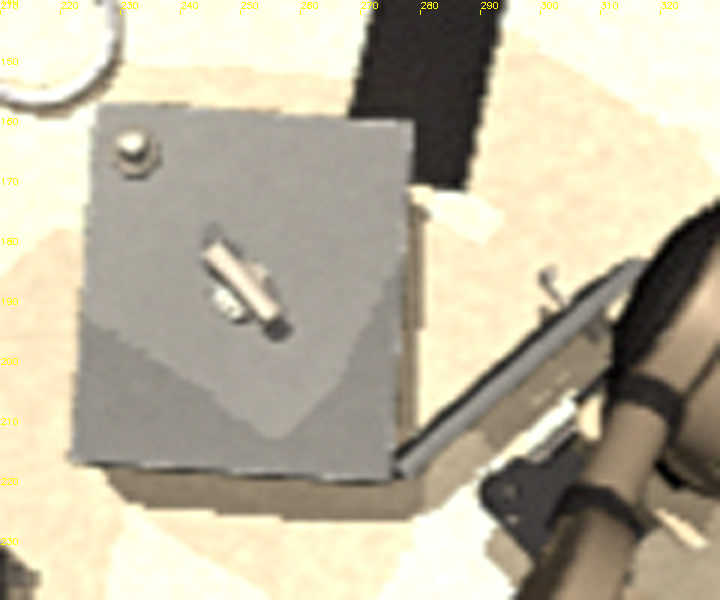

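View pics/s2.png

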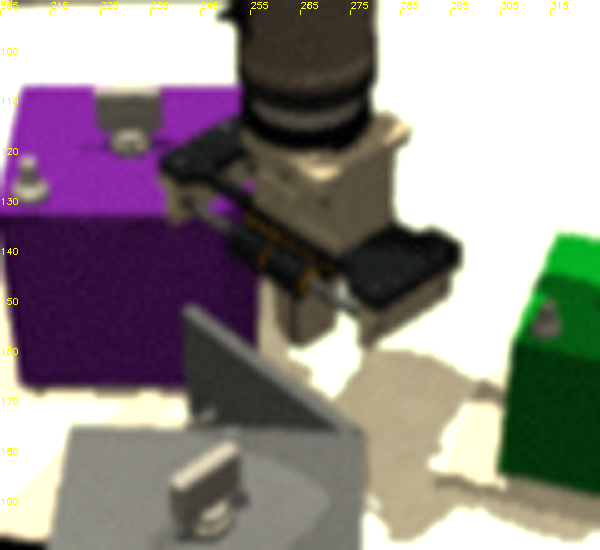

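Fingers are closed and parallel to the door, roughly 40 mm off its outer face. Now I'll push along the arc.

Emit:
play_rows:
  moves: [255,27,0,-1,0,255,40,0,-1,0,255,51,1,-1,-4.3,255,62,2,-1,-10,255,73,1.5,-1,-15.7,255,84,0,-1,-21.5,255,95,-3,-1,-27.2]

```text
time: 2.03
tool_pos: [540.9, -130.4, 147.7]
tcp_rot: [3.138, 0.0, 1.213]
contact_force: [-0.5, -0.6, 0.7]
grip_width: 0.6
```

```bash
python3 - <<'E'
from h import *
from plant import bot
o=bot.get_obs();print(o["tool_pos"],o["tcp_rot"],o["grip_width"],o["contact_force"])
cur=[*o["tool_pos"],o["tcp_rot"][2]]
for th,g in[(.2,0),(.15,0),(.1,0),(.05,0),(.0,0),(0,-4)]: print(th,g,rel(cur,push(th,g)))
for n in("side","top"):
    c=bot.capture(n); np.savez(f"{n}2.npz",**c); cv2.imwrite(f"pics/{n}2.png",c["color"][:,:,::-1])
crop(load("top2.npz"),210,140,120,100,6,"pics/t3.png",2)
crop(load("side2.npz"),205,90,120,110,5,"pics/s3.png",2)
E
```

```text
[ 540.92624346 -130.42119266  147.71207148] [3.13766725e+00 4.69414944e-04 1.21325656e+00] 0.5663106955979434 [-0.4743441  -0.56199524  0.6702633 ]
0.2 0 [10.8 -1.1  2.7 -5.4]
0.15 0 [16.4 -0.8  2.7 -8.3]
0.1 0 [ 21.9  -0.8   2.7 -11.1]
0.05 0 [ 27.5  -1.    2.7 -14. ]
0.0 0 [ 33.1  -1.5   2.7 -16.9]
0 -4 [ 36.9  -2.7   2.7 -16.9]
```

View pics/t3.png

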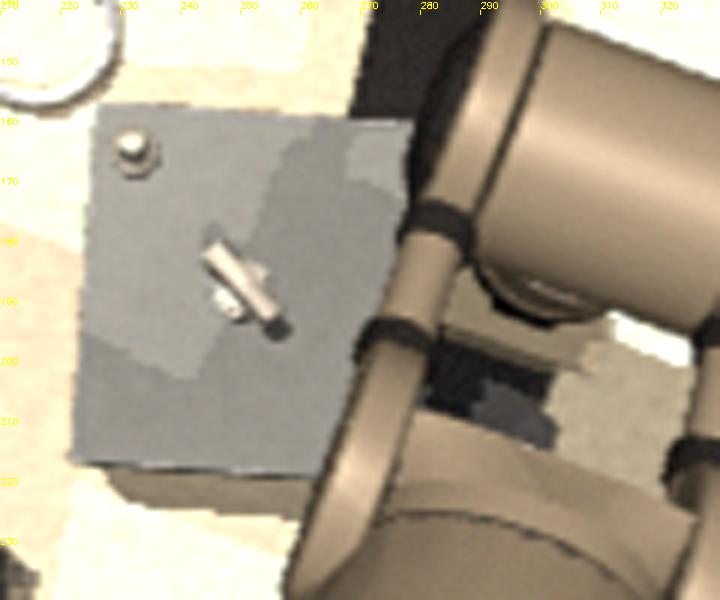

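View pics/s3.png

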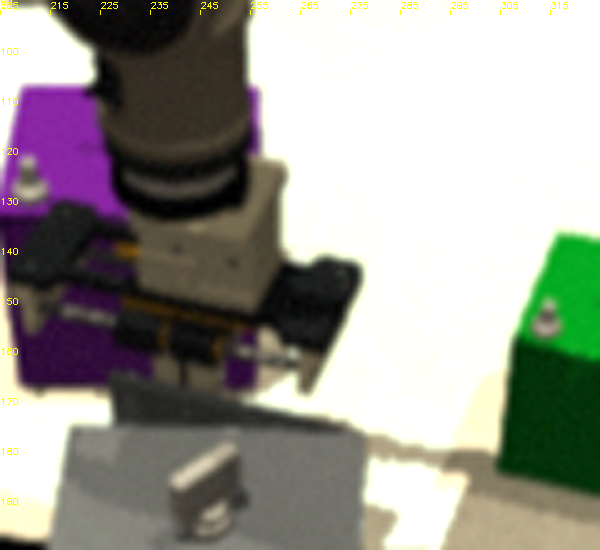

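The door is following, now about 0.3 open with the fingers on its face. I'll push on to the catch, more slowly.

Emit:
play_rows:
  moves: [255,11,-1,0,-5.4,255,16.5,-1,2,-8.3,255,22,-1,2,-11.1,255,25,-1,2,-13,255,27.5,-1,2,-14,255,30,-1,2,-15.5,255,32,-1.5,2,-16.9,255,33,-1.5,2,-16.9]

```text
time: 2.8
tool_pos: [549.7, -99.9, 144.7]
tcp_rot: [3.14, 0.001, 1.501]
contact_force: [-5.0, -9.0, 2.8]
grip_width: 0.6
```

```bash
python3 - <<'E'
from h import *
from plant import bot
o=bot.get_obs();print(o["tool_pos"],o["tcp_rot"],o["grip_width"],o["contact_force"])
cur=[*o["tool_pos"],o["tcp_rot"][2]]
for th,g in[(.0,0),(0,-4),(0,30)]: print(th,g,rel(cur,push(th,g)))
for n in("side",):
    c=bot.capture(n); np.savez(f"{n}3.npz",**c)
crop(load("side3.npz"),205,130,120,110,5,"pics/s4.png",2)
E
```

```text
[549.73933388 -99.8701093  144.74927762] [3.14029769e+00 1.36079553e-03 1.50086079e+00] 0.5745768548975794 [-5.00142843 -8.95785211  2.7614935 ]
0.0 0 [ 1.1  1.2 -0.3 -0.4]
0 -4 [ 5.1  1.2 -0.3 -0.4]
0 30 [-28.9   1.5  -0.3  -0.4]
```

View pics/s4.png

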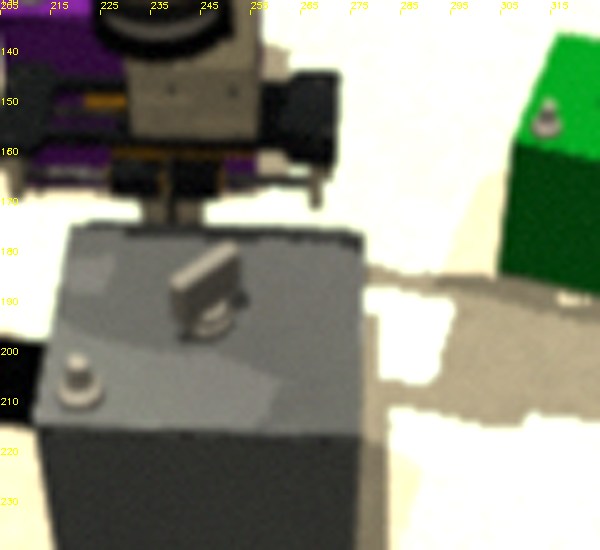

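A thin dark sliver remains behind the roof edge and the push reads 9 N, so the door is on the roller. Pressing a little further.

Emit:
play_rows:
  moves: [255,2,0,0,0,255,4,0,0,0,255,5,0,0,0,255,6,0,0,0,255,6,0,0,0]

```text
time: 3.27
tool_pos: [549.8, -99.6, 144.9]
tcp_rot: [3.14, 0.011, 1.5]
contact_force: [-6.5, -28.0, 0.6]
grip_width: 0.4
```

Emit:
play_rows:
  moves: [255,0,0,0,0,255,-20,0,0,0,255,-50,0,0,0,255,-50,0,-40,0,255,-50,0,-80,0,0,-50,0,-110,0,0,-85,0,-110,0,0,-120,0,-110,0]

```text
time: 3.93
tool_pos: [543.2, -212.3, 257.4]
tcp_rot: [3.135, 0.002, 1.504]
contact_force: [0.4, -0.6, -1.2]
grip_width: 15.7
```

```bash
python3 - <<'E'
from h import *
from plant import bot
o=bot.get_obs();print(o["tool_pos"],o["tcp_rot"],o["grip_width"],o["contact_force"])
for n in("side","top"):
    c=bot.capture(n); np.savez(f"{n}4.npz",**c)
crop(load("side4.npz"),205,130,120,110,5,"pics/s5.png",2)
crop(load("top4.npz"),210,140,120,100,6,"pics/t5.png",2)
E
```

```text
[ 543.15515593 -212.34359244  257.38531044] [3.13537471e+00 2.12879339e-03 1.50416334e+00] 15.706356508422992 [ 0.43512245 -0.63473379 -1.19679374]
```

View pics/s5.png

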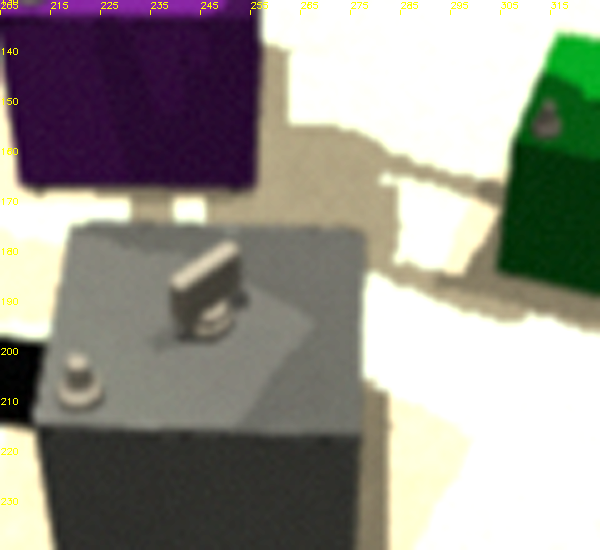

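View pics/t5.png

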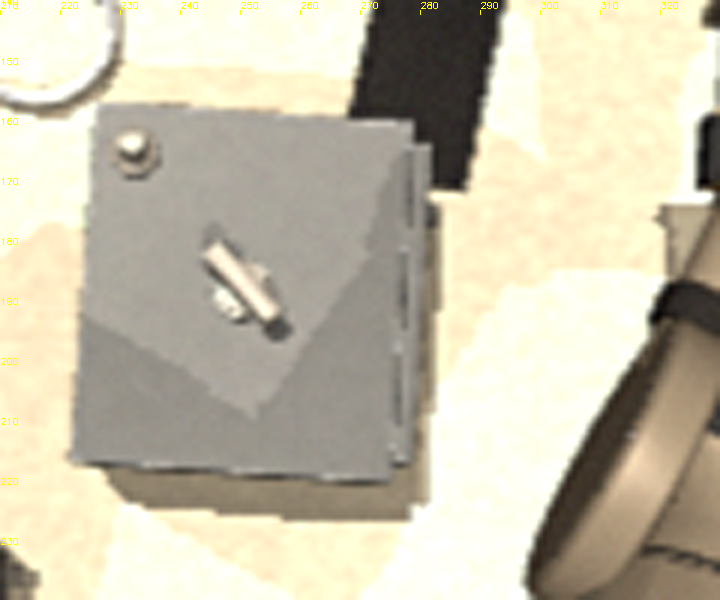

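The door edge is now parallel to the cabinet side (slopes 0.0625 against 0.058) and it met a hard stop at 28 N, so it is shut. The thumbscrew hasn't moved. Moving above it with the gripper open.

Emit:
play_rows:
  moves: [0,0,0,0,0,0,0,0,0,0]

```text
time: 4.2
tool_pos: [541.8, -212.0, 253.7]
tcp_rot: [-3.141, -0.001, 1.501]
contact_force: [0.1, 0.1, -0.2]
grip_width: 37.3
```

```bash
python3 - <<'E'
from h import *
from plant import bot
o=bot.get_obs();print(o["tool_pos"],o["tcp_rot"],o["grip_width"],o["joint_positions"])
cur=[*o["tool_pos"],o["tcp_rot"][2]]
print(rel(cur,[528.6,-3.5,257,.70]))
E
```

```text
[ 541.82798843 -212.02911874  253.72405373] [-3.14146857e+00 -7.72958082e-04  1.50148994e+00] 37.25674772449959 [-5.05024325e-01  4.43768154e-01  1.35271092e+00  6.65171556e-04
  1.34555235e+00 -4.35866687e-01]
[207.1 -27.6  -3.3  45.9]
```

Emit:
play_rows:
  moves: [0,30,-4,-3,7,0,60,-8,-3,14,0,90,-12,-3,21,0,120,-16,-3,28,0,150,-20,-3,35,0,180,-24,-3,41,0,207,-27.6,-3,45.9,0,207,-27.6,-3,45.9]

```text
time: 4.87
tool_pos: [527.5, 1.5, 257.0]
tcp_rot: [-3.14, -0.001, 0.702]
contact_force: [-0.9, -0.3, 0.6]
grip_width: 89.4
```

Emit:
play_rows:
  moves: [0,0,0,0,0,0,0,0,0,0,0,0,0,0,0]

```text
time: 5.12
tool_pos: [528.5, -4.6, 256.7]
tcp_rot: [3.141, 0.0, 0.702]
contact_force: [-0.1, -0.2, 0.7]
grip_width: 91.8
```

```bash
python3 - <<'E'
from h import *
from plant import bot
o=bot.get_obs();print(o["tool_pos"],o["tcp_rot"],o["grip_width"],o["joint_positions"])
cur=[*o["tool_pos"],o["tcp_rot"][2]]
print(rel(cur,[528.6,-3.5,198,.70]))
for n in("side","top"):
    c=bot.capture(n); np.savez(f"{n}5.npz",**c)
crop(load("side5.npz"),205,110,120,110,5,"pics/s6.png",2)
E
```

```text
[528.45172182  -4.56275255 256.68644191] [3.14143481e+00 2.26496645e-04 7.02230509e-01] 91.78649714905914 [-1.53554811e-01  3.42227618e-01  1.50114800e+00 -2.85033018e-04
  1.29824635e+00  7.15087720e-01]
[ 0.8 -0.7 58.7  0.1]
```

View pics/s6.png

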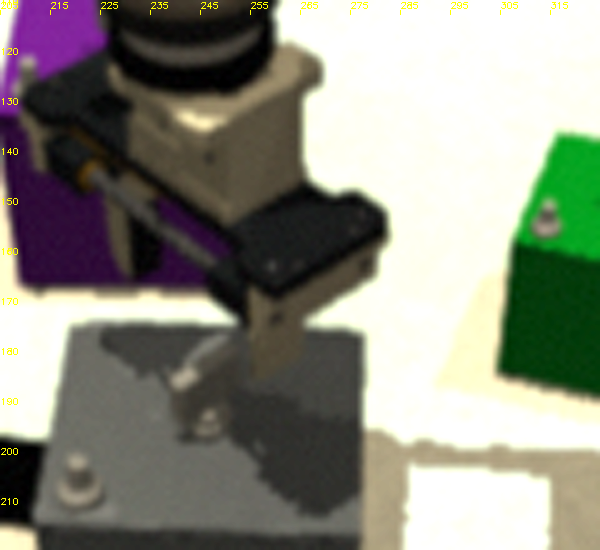

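The open fingers straddle the wing (at about side pixel (245,185)), so I'll go down.

Emit:
play_rows:
  moves: [0,0.8,-0.7,20,0,0,0.8,-0.7,40,0,0,0.8,-0.7,55,0,0,0.8,-0.7,58,0,0,0.8,-0.7,58,0,0,0.8,-0.7,58,0]

```text
time: 5.72
tool_pos: [529.1, -3.7, 199.4]
tcp_rot: [3.141, -0.001, 0.701]
contact_force: [0.9, -0.3, 0.2]
grip_width: 92.1
```

```bash
python3 - <<'E'
from h import *
from plant import bot
o=bot.get_obs();print(o["tool_pos"],o["tcp_rot"],o["contact_force"])
for n in("side",):
    c=bot.capture(n); np.savez(f"{n}6.npz",**c)
crop(load("side6.npz"),205,130,120,110,5,"pics/s7.png",2.5)
E
```

```text
[529.0722579   -3.65545187 199.35754323] [ 3.14089895e+00 -5.04223999e-04  7.01151047e-01] [ 0.85671878 -0.30292246  0.20584435]
```

View pics/s7.png

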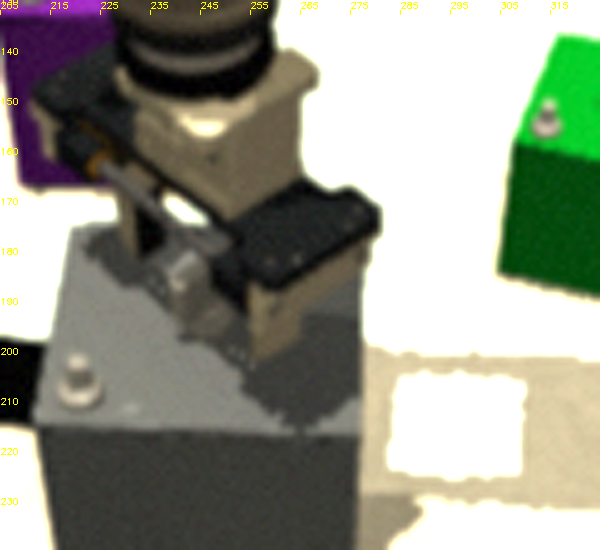

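The wing sits between the fingers, clear of the roof. Closing.

Emit:
play_rows:
  moves: [255,0,0,0,0,255,0,0,0,0,255,0,0,0,0,255,0,0,0,0,255,0,0,0,0,255,0,0,0,0,255,0,0,0,0,255,0,0,0,0]

```text
time: 6.43
tool_pos: [528.6, -3.1, 198.7]
tcp_rot: [3.141, 0.0, 0.702]
contact_force: [0.3, 0.4, -0.6]
grip_width: 43.0
```

Emit:
play_rows:
  moves: [255,0,0,0,0,255,0,0,0,0,255,0,0,0,0,255,0,0,0,0]

```text
time: 6.77
tool_pos: [528.6, -3.2, 198.7]
tcp_rot: [3.141, 0.0, 0.702]
contact_force: [-0.4, 0.6, -0.3]
grip_width: 16.3
```

Emit:
play_rows:
  moves: [255,0,0,0,0,255,0,0,0,0,255,0,0,0,0,255,0,0,0,0]

```text
time: 7.1
tool_pos: [528.8, -3.2, 198.7]
tcp_rot: [3.141, -0.0, 0.702]
contact_force: [1.7, -0.1, -1.3]
grip_width: 11.1
```

Gripped at 11.1 mm, the wing's thickness, with almost no side force. Turning clockwise to the seat, estimated at 44°.

Emit:
play_rows:
  moves: [255,0,0,0,5,255,0,0,0,10,255,0,0,0,15,255,0,0,0,20,255,0,0,0,25,255,0,0,0,30,255,0,0,0,35,255,0,0,0,38]

```text
time: 7.77
tool_pos: [528.5, -2.5, 198.7]
tcp_rot: [-3.141, 0.0, 0.034]
contact_force: [0.8, 2.4, 0.0]
grip_width: 10.7
```

```bash
python3 - <<'E'
from plant import bot
o=bot.get_obs();print(o["tool_pos"],o["tcp_rot"],o["contact_force"],o["moment"],o["grip_width"])
E
```

```text
[528.51945628  -2.49329756 198.71656114] [-3.14055572e+00  1.35117738e-04  3.43825561e-02] [0.75121787 2.39208998 0.00931484] [ 0.51983217 -0.06379974  0.08721993] 10.7085323152239
```

Emit:
play_rows:
  moves: [255,0,0,0,2,255,0,0,0,4,255,0,0,0,5,255,0,0,0,5]

```text
time: 8.1
tool_pos: [528.5, -2.4, 198.7]
tcp_rot: [-3.14, 0.0, -0.049]
contact_force: [-0.4, 4.0, 0.6]
grip_width: 11.0
```

```bash
python3 - <<'E'
from plant import bot
o=bot.get_obs();print(o["tool_pos"],o["tcp_rot"],o["contact_force"],o["moment"],o["grip_width"])
E
```

```text
[528.51116313  -2.43240842 198.71601217] [-3.14044220e+00  2.14706673e-04 -4.89038438e-02] [-0.36189898  3.95598812  0.59091268] [ 0.81850485  0.00220323 -0.01973886] 11.043875249520317
```

Emit:
play_rows:
  moves: [255,0,0,0,1,255,0,0,0,2,255,0,0,0,2,255,0,0,0,2]

```text
time: 8.43
tool_pos: [528.5, -2.4, 198.7]
tcp_rot: [-3.14, 0.0, -0.083]
contact_force: [0.5, 5.5, 0.3]
grip_width: 11.2
```

```bash
python3 - <<'E'
from plant import bot
o=bot.get_obs();print(o["tool_pos"],o["tcp_rot"],o["contact_force"],o["moment"],o["tau"][5],o["grip_width"])
E
```

```text
[528.51205222  -2.39976484 198.69966604] [-3.14047729e+00  2.77140938e-04 -8.29243869e-02] [0.45141373 5.50515347 0.28924856] [0.91566315 0.01163832 0.23024661] 0.24983354844152927 11.177642004052789
```

Emit:
play_rows:
  moves: [255,0,0,0,1,255,0,0,0,2,255,0,0,0,2,255,0,0,0,2]

```text
time: 8.77
tool_pos: [528.5, -2.4, 198.7]
tcp_rot: [-3.141, 0.0, -0.117]
contact_force: [-0.0, 4.9, 0.2]
grip_width: 11.3
```

```bash
python3 - <<'E'
from plant import bot
o=bot.get_obs();print(o["tool_pos"],o["tcp_rot"],o["contact_force"],o["moment"],o["tau"][5],o["grip_width"])
E
```

```text
[528.50583701  -2.38055813 198.71478052] [-3.14070846e+00  3.02537022e-04 -1.17002948e-01] [-0.04653742  4.90273016  0.2163026 ] [ 0.92946991 -0.1060542   0.53273696] 0.6056159734725952 11.258736658952829
```

The moment climbs from about 0 to 0.53 N m past yaw −0.06, which matches the measured cabinet yaw of −0.063, so the screw is seated. Backing off to yaw 1.51, 93° in total from here.

Emit:
play_rows:
  moves: [255,0,0,0,0,255,0,0,0,-4,255,0,0,0,-10,255,0,0,0,-16,255,0,0,0,-22,255,0,0,0,-28,255,0,0,0,-34,255,0,0,0,-40]

```text
time: 9.43
tool_pos: [528.7, -3.1, 198.7]
tcp_rot: [3.141, -0.0, 0.585]
contact_force: [1.6, 2.0, -0.7]
grip_width: 10.5
```

Emit:
play_rows:
  moves: [255,0,0,0,-6,255,0,0,0,-12,255,0,0,0,-18,255,0,0,0,-24,255,0,0,0,-30,255,0,0,0,-36,255,0,0,0,-42,255,0,0,0,-46]

```text
time: 10.1
tool_pos: [529.5, -3.6, 198.7]
tcp_rot: [3.139, 0.0, 1.388]
contact_force: [3.9, 1.2, -2.4]
grip_width: 10.9
```

Emit:
play_rows:
  moves: [255,0,0,0,-3,255,0,0,0,-5,255,0,0,0,-6.5,255,0,0,0,-7,255,0,0,0,-7,255,0,0,0,-7,255,0,0,0,-7]

```text
time: 10.68
tool_pos: [529.6, -3.7, 198.7]
tcp_rot: [3.139, 0.001, 1.504]
contact_force: [6.0, 1.2, -4.0]
grip_width: 10.8
```

```bash
python3 - <<'E'
from h import *
from plant import bot
o=bot.get_obs();print(o["tool_pos"],o["tcp_rot"],o["contact_force"],o["moment"],o["dq"][5],o["grip_width"])
for n in("side","top"):
    c=bot.capture(n); np.savez(f"{n}7.npz",**c);cv2.imwrite(f"pics/{n}7.png",c["color"][:,:,::-1])
crop(load("side7.npz"),205,130,120,110,5,"pics/s8.png",2.5)
E
```

```text
[529.61283162  -3.66899181 198.7417581 ] [3.13921836e+00 7.87159382e-04 1.50414976e+00] [ 6.02217608  1.16369894 -3.98509964] [-0.00798274 -0.99017815 -0.01476705] -0.0011057626311482876 10.79611208936482
```

View pics/s8.png

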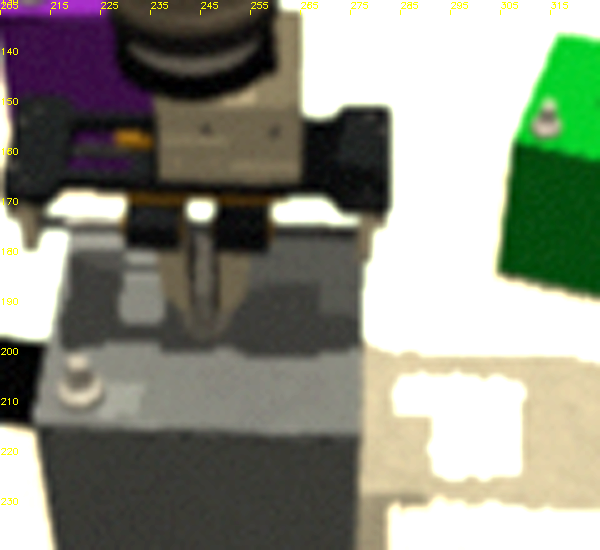

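View pics/top7.png

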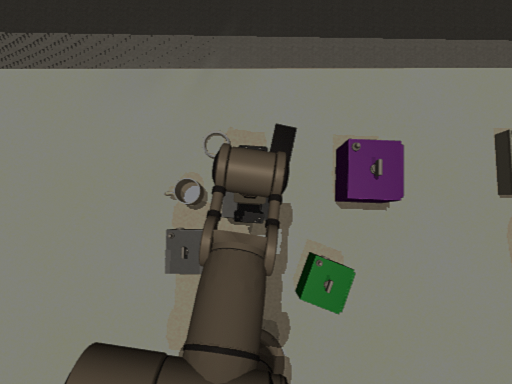

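The wing at side pixel (245,185) is edge-on between the flat pads. The moment about z is near zero, the tool yaw is 1.504 (1.567 off the seat), and the mug, tape and phone are where they began. Handing in.

```bash
python3 - <<'E'
from plant import bot
print(bot.close_job())
E
```

```text
the job is handed in; nothing more can be done
None
```

I pushed the door shut onto its catch, turned the thumbscrew clockwise to its seat and backed it off a quarter turn. I handed the job in still gripping it, after about 11 of the 51 s.

- **Door:** it met a hard stop at 28 N. From above, its edge ran parallel to the cabinet side to within about 0.005 rad. I made that check before working on the screw. Afterwards the arm blocked the top view, so I did not measure the door again.
- **Thumbscrew:** the turning moment rose to 0.53 N m from yaw −0.06, which matches the cabinet's measured yaw of −0.063. After backing off, the tool yaw was 1.504, or about 1.57 rad off the seat. That figure comes from the tool's yaw. I judged the wing itself only from the side picture, where it was edge-on in the pads.
- **Grip:** the opening was 10.8 mm on the 11 mm wing and the tool was still. The arm held a small side force of about 6 N.
- **Mug, tape and phone:** they showed no visible movement in the last top picture; I did not measure them.

No check failed or disagreed. In the cabinet measurement, the side and top views differed by up to about 4 mm in y, but they agreed to under 1 mm on the wing.

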